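# Push the gasket scraper home into its bench pocket

### The arm

A 7-joint arm with a two-finger parallel gripper is mounted at the origin on the work surface. World frame = base frame: x ahead of the robot, y to its left, z up, the work surface at z = 0. Lengths are in mm, angles in rad, forces in N, time in s.
With the tool pointing down it reaches from about 400 to 875 mm from the base axis. Payload 6.5 kg.
Tool frame: the origin (TCP) lies midway between the tips of the shut fingers; the grasp point (between the pads) lies 19 mm behind it; z points along the fingers, y is the line along which they close (so a half turn about z gives the same grasp; the last joint's range is limited). The gripper opens to 88 mm and grips with 3 to 60 N. Pads are 18 mm wide; open, the fingers measure 123 mm over their backs; the gripper's body (75 mm by 187 mm) begins 45 mm behind the grasp point.
Start: joints at [1.077, 0.536, -0.004, 1.538, 0.003, 1.067, -0.071], TCP at [269.661, -591.416, 238.716] pointing down, gripper open.
Joint ranges: [-2.7, 2.7], [-0.37, 2.16], [-1.27, 1.26], [0.24, 2.4], [-1.31, 4.45], [0.19, 1.91], [-2.76, 2.76]. Speed limits (rad/s): [2.39, 2.39, 3.14, 3.14, 3.14, 3.14, 3.14].

### API

Orientations are given as a unit quaternion [x, y, z, w].
In Python, from station import sense, get_image, calibration, finish_job gives the robot as it stands.
- The arm moves only by the tool play_rows, never from a script. Its argument "motion" is text: rows parted by semicolons, each of 5 numbers parted by spaces: the opening, from -1 (shut) to 1 (fully open), then the shift along the tool's x, y, z normalised to -1 to 1, where 1 is 0.1 m, then the turn about the tool's z normalised to -1 to 1, where 1 is 45 degrees. In form: jaw x y z roll; .... A call has 1 to 5 rows; each row is the pose to reach, as a shift and turn from the pose commanded when the call began, along the tool's axes at that moment; what a row does not reach only later rows make up. A row lasts 1/8 s, in which the tool goes at most 62.5 mm and 10.7 degrees, less where a joint would pass 70% of its speed; a pose out of reach is approached as far as the arm can. A call with a number of a shift or a turn outside -1 to 1 is refused whole. A call with a gripper value outside its range is refused whole. The fingers move at their own pace and stop on an object; the grip force is fixed at half the most. Time passes only in rows, so rows that repeat a pose let the fingers close. It gives the time, the measured TCP pose, the force, the opening and the grip force at its end, in the units of the state.
- sense(): the state, without advancing time (a new reading comes with each control period).
- get_image(name): name is "scene" or "top" or "wrist"; returns (picture, depth): 384x512x3 uint8, red, green, blue; 384x512 float32, mm along the optical axis (not along the pixel's ray), 0 where there is no reading.
- calibration(name): a dict with "intrinsics" (3x3 intrinsics, pixels), "xyz" and "orientation" of the camera in the world. Camera axes: x right, y up, looking along -z (the intrinsics and any distortion apply to the point x, -y, -z); pixel columns grow to the right and rows downward; lengths in mm; the calibration is good to about 2 mm. A picture is of the moment at which its call begins: read the wrist's pose just before it. calibration takes no time and is no camera call; for the wrist camera it gives the pose at the moment of the call.
- finish_job(): hands the job in; it is judged then, once.
The state is a dict: "t": time; "joint_positions": joint angles; "qvel": joint speeds; "joint_torque": joint torques, N m; "tool_pos": TCP position; "eef_rot": TCP orientation; "contact_force": force on the tool from outside, world axes, zero at the start; "wrist_torque": the same for the moment, N m; "width": finger opening in mm; "finger_force": force on a finger pad.
Only numpy, scipy, OpenCV 4.12 (cv2) and the standard library are available. Lean on these libraries where they do the work, as an engineer would, in place of code of your own. Each camera call takes 0.05 s, during which the arm holds its last target. There are 200 camera calls.

### The job

Put the wide gasket scraper away: push it along the bench, without lifting it, blade first into the empty wide pocket of the plywood rack until its grip bar sits flush against the pocket mouth. Leave the small scraper in its pocket and the other things on the bench where they are.

Things in the scene. Friction and masses are not known exactly. Their poses are not given: they have to be found in the camera images.
- scraper: Wide gasket scraper lying flat, loose on the bench: brass blade 120 mm wide, 70 long, 5 thick; black grip bar along its rear edge (110 mm wide, 20 deep, 26 high, standing on the bench). 0.3 to 0.55 kg. Origin: underside, mid-width, at the bar's front face where the blade begins. x to the blade's front edge (x = +70 mm), y along the bar, z up; bar's rear face at x = -20 mm.
- rack: Plywood rack fixed to the bench, 20 mm high, two flat pockets side by side under one cover board (12 to 20 mm above the bench, which is the pockets' floor). Origin: bench level, mid-width of the wide pocket's mouth. x points into the pockets (85 mm deep), y along the front, z up. Outline: y -225 to +90 mm, back at x = +97 mm. The narrow pocket (77 mm, centre y = -133 mm) is taken.
- pocket_mouth (a point): Mouth of the empty wide pocket, 6 mm above the rack's origin, same axes. Pocket 130 mm wide, 12 mm high inside. Two 12 mm high guides flare out before it, from 130 mm apart at x = 0 to 172 mm at x = -44 mm. Scraper home: its bar's front face meets the cover's front edge, scraper origin at rack x = 0.
- small_scraper: Small scraper of the same make (brass blade 64 mm wide, bar 60 mm wide, 26 mm high), already home in the rack's narrow pocket with its bar outside. Origin and axes as for the wide scraper. Leave it.
- regulator: Air filter-regulator standing on the bench, aluminium block with white knob and a gauge, about 60 mm across, 137 mm high. Origin: centre of underside. Leave it.
- air_cylinder: Pneumatic cylinder lying on the bench, 225 x 70 x 70 mm, long along its x. Origin: middle of underside. Leave it.
- solenoid: Solenoid valve, aluminium block 80 x 50 x 35 mm with a black coil on it, 75 mm high in all. Origin: centre of underside. Leave it.
- coupling: Brass coupling standing on end, 52 mm in diameter at its collar, 50 mm high. Origin: centre of underside. Leave it.
- wrench: Open-ended wrench lying on the bench, 180 mm long along its x. Leave it.
Not all that is in view belongs to the job. What is shaped like the scraper but pink or turquoise is not meant.

How it is judged:
By the outcome, as a careful person would: the job done as asked, in the order asked, and still so for the second after the job is handed in, with the robot touching nothing.
It also fails if it takes over 45 s, if anything falls off the work surface, if the arm or the gripper's body presses on something with over 40 N, if the wrist force passes 120 N, or if a joint passes its speed limit or range.

## Working session

There is one attempt and no reset: what is moved stays moved. The work goes in short steps, Python scripts to look and compute and a tool call to move; the robot and the scene stay as the last step left them, time stands still between calls to the robot, and variables do not carry over. Pictures are saved under pics/ and viewed, at most 12 in all, crops included, and the job is handed in when it is done.

Besides the shell and the picture viewer there is one more tool, called as a command line: name --argument value ..., lists and objects as JSON in quotes. play_rows: Moves the arm, as the interface text tells. Scaled input: -1 to 1 covers 0.1 m each way for a shift and 45 degrees each way for a turn. Its arguments: {"type":"object","properties":{"motion":{"type":"string"}},"required":["motion"]}

```bash
mkdir -p pics; ls; cat > h.py <<'E'
import numpy as np, cv2
from scipy.spatial.transform import Rotation as R
from station import *
def grab(n,f):
    c=calibration(n); im,d=get_image(n); cv2.imwrite(f'pics/{f}.png',im[:,:,::-1]); np.savez(f'{f}.npz',im=im,d=d,K=c['intrinsics'],p=c['xyz'],q=c['orientation']); return c
def load(f):
    return np.load(f'{f}.npz')
def ray(z,u,v,h):
    "pixels (arrays) to world on plane z=h"
    K=z['K']; u=np.asarray(u,float);v=np.asarray(v,float)
    c=np.stack([(u-K[0,2])/K[0,0],-(v-K[1,2])/K[1,1],-np.ones_like(u)],-1)
    w=c@R.from_quat(z['q']).as_matrix().T
    return z['p']+w*((h-z['p'][2])/w[...,2])[...,None]
def cloud(z):
    v,u=np.indices(z['d'].shape); K=z['K']; d=z['d']
    c=np.stack([(u-K[0,2])/K[0,0]*d,-(v-K[1,2])/K[1,1]*d,-d],-1)
    return z['p']+c@R.from_quat(z['q']).as_matrix().T
E
python3 - <<'E'
from h import *
for n in('top','scene'):
    c=grab(n,n+'0'); print(c)
print(sense())
E
```

```text
pics
{'intrinsics': array([[403.98188174,   0.        , 258.31358412],
       [  0.        , 403.98188174, 192.05774706],
       [  0.        ,   0.        ,   1.        ]]), 'xyz': array([ 350.33402085,  -20.17500638, 1170.85808687]), 'orientation': array([ 0.05198676, -0.05869716, -0.70291673,  0.70693712])}
{'intrinsics': array([[461.09552796,   0.        , 257.95218725],
       [  0.        , 461.09552796, 203.16998404],
       [  0.        ,   0.        ,   1.        ]]), 'xyz': array([1087.28398871, -663.43175925, 1089.84600272]), 'orientation': array([0.30889552, 0.11480965, 0.34460453, 0.87900513])}
{'t': 0.1, 'joint_positions': array([ 1.07681213,  0.53713257, -0.00443092,  1.53868597,  0.00262214,
        1.06730823, -0.07118839]), 'qvel': array([ 3.26936008e-04, -9.93862330e-04,  5.35750421e-04, -1.44757668e-03,
       -5.17378371e-04, -6.39947268e-05,  4.27127809e-04]), 'joint_torque': array([ 2.46217598e-03, -5.72076952e+01,  9.93948765e-01, -2.52228427e+01,
       -5.60973503e-02,  1.34436769e-02,  8.40629173e-05]), 'tool_pos': array([ 269.42186128, -590.96494038,  237.93389918]), 'eef_rot': array([ 9.77202621e-01,  2.12307449e-01, -2.28201951e-04, -7.29451851e-04]), 'contact_force': array([-0.89233655,  0.28745644,  0.24783633]), 'wrist_torque': array([-0.01666115,  0.01294534, -0.00140233]), 'finger_force': 0.0, 'width': 87.87812931988529}
```

View pics/top0.png

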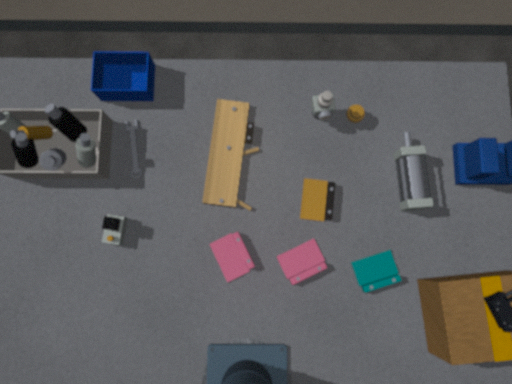

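View pics/scene0.png

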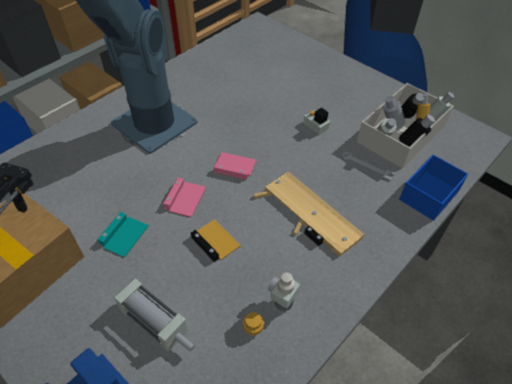

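The rack is at about (228,152) with its mouth facing right. The guides are at (252,151) and (245,206), so the wide pocket is the lower one. The brass scraper with the black bar is at (318,200), blade facing left. Pink and turquoise pieces are decoys.

```bash
python3 - <<'E'
from h import *
for f,box in(('top0',(290,345,170,230)),('scene0',(180,250,210,270))):
    z=load(f); im=z['im']; hsv=cv2.cvtColor(im,cv2.COLOR_RGB2HSV)
    a,b,c,d=box; m=np.zeros(im.shape[:2],bool); m[c:d,a:b]=1
    blade=m&(hsv[...,1]>150)&(abs(hsv[...,0].astype(int)-18)<10)&(hsv[...,2]>60)
    bar=m&(hsv[...,2]<50)
    for n,k,h in(('blade',blade,5),('bar',bar,26)):
        v,u=np.nonzero(k); w=ray(z,u,v,h)[:,:2]
        r=cv2.minAreaRect(w.astype(np.float32)); print(f,n,len(u),r,cv2.boxPoints(r).round().tolist())
z=load('top0'); im=z['im'];hsv=cv2.cvtColor(im,cv2.COLOR_RGB2HSV)
P=cloud(z)
m=np.zeros(im.shape[:2],bool); m[90:215,195:268]=1
k=m&(hsv[...,1]>70)&(abs(hsv[...,0].astype(int)-18)<10)&(hsv[...,2]>90)
k2=cv2.morphologyEx(k.astype(np.uint8),cv2.MORPH_OPEN,np.ones((9,9)))>0
v,u=np.nonzero(k2); print('rack z',np.median(P[k2][:,2])); r=cv2.minAreaRect(ray(z,u,v,20)[:,:2].astype(np.float32)); print(r,cv2.boxPoints(r).round(1).tolist())
g=k&~(cv2.dilate(k2.astype(np.uint8),np.ones((3,3)))>0)
n,l,s,c=cv2.connectedComponentsWithStats(g.astype(np.uint8))
for i in range(1,n):
    if s[i,4]>15:
        v,u=np.nonzero(l==i); print('guide',s[i],cv2.boxPoints(cv2.minAreaRect(ray(z,u,v,12)[:,:2].astype(np.float32))).round().tolist())
print('bar/blade z',P[200,331],P[200,315])
big=cv2.resize(im[85:235,190:350],None,fx=5,fy=4.0*1,interpolation=cv2.INTER_CUBIC)
big=cv2.resize(im[88:233,195:345],None,fx=4,fy=4,interpolation=cv2.INTER_CUBIC)
cv2.imwrite('pics/crop.png',big[:,:,::-1])
E
```

```text
top0 blade 910 ((514.3285522460938, -194.01397705078125), (70.10784149169922, 114.51495361328125), 83.85993957519531) [[454.0, -223.0], [568.0, -235.0], [575.0, -165.0], [461.0, -153.0]]
top0 bar 149 ((507.423095703125, -235.76425170898438), (16.24457359313965, 105.04088592529297), 83.1093521118164) [[454.0, -238.0], [559.0, -250.0], [561.0, -234.0], [456.0, -221.0]]
scene0 blade 773 ((515.0626220703125, -193.86895751953125), (66.71668243408203, 117.14959716796875), 83.61369323730469) [[453.0, -221.0], [570.0, -234.0], [577.0, -167.0], [461.0, -154.0]]
scene0 bar 263 ((515.1641845703125, -243.01873779296875), (23.66028594970703, 116.2333984375), 83.4305191040039) [[456.0, -248.0], [572.0, -261.0], [574.0, -238.0], [459.0, -225.0]]
rack z 20.319274756134064
((652.3651733398438, 63.728782653808594), (99.92012023925781, 315.71307373046875), 83.5366439819336) [[489.8999938964844, 31.899999618530273], [803.5999755859375, -3.700000047683716], [814.7999877929688, 95.5999984741211], [501.1000061035156, 131.10000610351562]]
guide [245 148  14   7  60] [[645.0, 8.0], [659.0, -31.0], [672.0, -27.0], [658.0, 13.0]]
guide [239 200  13  10  57] [[478.0, -4.0], [489.0, -11.0], [512.0, 24.0], [501.0, 31.0]]
bar/blade z [ 510.16594281 -239.86789383   21.59923826] [ 511.97617979 -196.06314702    6.47037334]
```

View pics/crop.png

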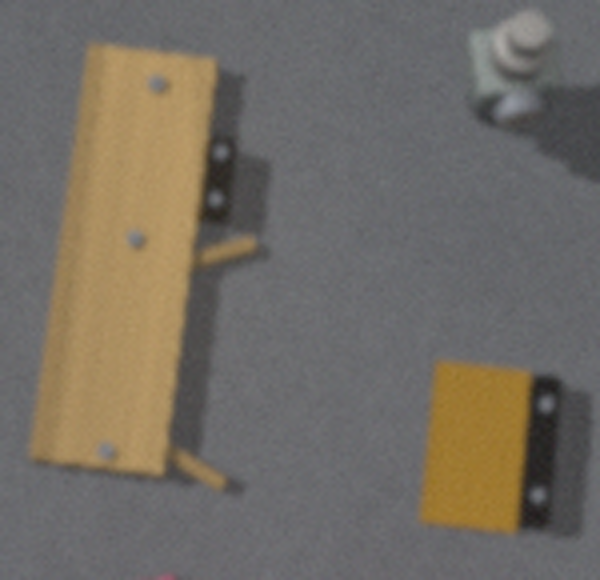

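Rack and scraper sizes match the given ones (the blade measures 70x115-117 mm and the rack 316x100 mm), and the scene view agrees. I'll check heights along the transit path first, then move.

```bash
python3 - <<'E'
from h import *
P=cloud(load('top0'))
for x in range(150,651,100):
    print(x,[int(P[...,2][(abs(P[...,0]-x)<50)&(abs(P[...,1]-y)<50)].max(initial=0)) for y in range(-650,-150,100)])
E
```

```text
150 [146, 145, 144, 7, 7]
250 [146, 349, 347, 31, 7]
350 [144, 5, 10, 11, 31]
450 [7, 74, 74, 6, 30]
550 [125, 73, 75, 6, 31]
650 [125, 68, 76, 7, 8]
```

Box top is 146 mm, so transit at 238 mm is clear.

play_rows --motion "0.2 0.5 -0.26 0 0; 0.2 1 -0.53 0 0; 0.2 1 -0.53 0 0"

```text
t: 0.48
tool_pos: [342.9, -497.1, 238.4]
eef_rot: [0.976, 0.216, 0.001, -0.001]
contact_force: [-0.2, -0.4, -0.6]
width: 60.2
finger_force: 0.0
```

play_rows --motion "0.2 0.5 -0.26 0 0; 0.2 1 -0.53 0 0; 0.2 1 -0.53 0 0"

```text
t: 0.85
tool_pos: [410.8, -408.0, 238.5]
eef_rot: [0.976, 0.216, 0.001, -0.001]
contact_force: [-0.3, -1.4, 0.2]
width: 52.8
finger_force: 0.0
```

play_rows --motion "0.2 0.5 -0.26 0 -0.23; 0.2 1 -0.53 0 -0.46; 0.2 1 -0.53 0 -0.69; 0.2 1 -0.53 0 -0.92; 0.2 1 -0.53 0 -1"

```text
t: 1.48
tool_pos: [475.5, -324.1, 238.4]
eef_rot: [0.821, 0.571, -0.001, -0.0]
contact_force: [1.0, 0.2, 0.0]
width: 52.7
finger_force: 0.0
```

play_rows --motion "0.2 0 0 0.5 -0.2; 0.2 0 0 1 -0.31; 0.2 0 0 1 -0.31; 0.2 0 0 1 -0.31"

```text
t: 1.98
tool_pos: [477.1, -323.7, 140.2]
eef_rot: [0.747, 0.665, 0.0, 0.001]
contact_force: [-0.0, 0.1, 0.2]
width: 53.0
finger_force: 0.0
```

```bash
cat > st.py <<'E'
from h import *
s=sense(); M=R.from_quat(s['eef_rot']).as_matrix()
a=np.radians(83.6); X=np.array([np.cos(a),np.sin(a)]); Y=np.array([-X[1],X[0]]); O=np.array([579.6,22.5])
d=s['tool_pos'][:2]-O
print('t',round(s['t'],2),'world',s['tool_pos'].round(1),'tilt',M[:,2].round(3),'rack x,y',(d@X).round(1),(d@Y).round(1),'heading rel rack deg',np.degrees(np.arctan2(M[1,0],M[0,0])-a).round(2),'F',s['contact_force'].round(1),'w',round(s['width'],1))
E
python3 st.py; python3 -c "
from h import *
grab('wrist','w1')"
```

```text
t 1.98 world [ 477.1 -323.7  140.2] tilt [ 0.001 -0.001 -1.   ] rack x,y -355.4 63.2 heading rel rack deg -0.3 F [-0.   0.1  0.2] w 53.0
```

View pics/w1.png

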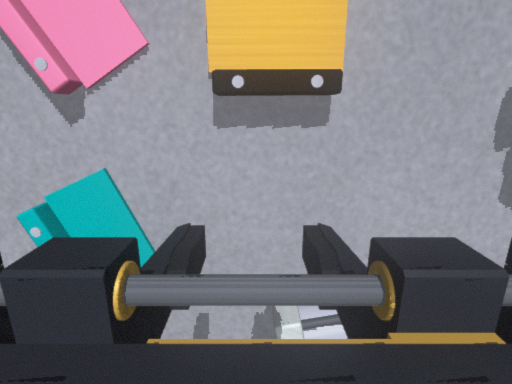

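The wrist view shows the black bar at about (212-342, 68-95), ahead of the fingers. The turquoise decoy is to the left at (100,215). I'll measure the bar.

```bash
python3 - <<'E'
exec(open('st.py').read())
z=load('w1'); P=cloud(z); im=z['im']
m=np.zeros(im.shape[:2],bool); m[60:110,195:360]=1
bar=cv2.morphologyEx((m&(im.max(-1)<60)).astype(np.uint8),cv2.MORPH_OPEN,np.ones((3,3)))
n,l,s,c=cv2.connectedComponentsWithStats(bar); i=1+s[1:,4].argmax(); v,u=np.nonzero(l==i)
w=ray(z,u,v,26)[:,:2]-O; w=np.c_[w@X,w@Y]; print('bar@26 rack frame',cv2.boxPoints(cv2.minAreaRect(w.astype(np.float32))).round(1).tolist(),'z',np.median(P[l==i][:,2]))
t=(P[...,0]<440)&(P[...,2]>15)&(P[...,2]<40)&(im[...,1]>im[...,0].astype(int)+40)
q=P[t][:,:2]-O; print('turq rack x',(q@X).min(),(q@X).max(),'y',(q@Y).min(),(q@Y).max())
E
```

```text
t 2.02 world [ 477.7 -323.7  140.8] tilt [ 0.003 -0.002 -1.   ] rack x,y -355.4 62.7 heading rel rack deg -0.27 F [-0.2 -0.2 -1. ] w 52.8
bar@26 rack frame [[-275.29998779296875, 43.900001525878906], [-272.8999938964844, 43.900001525878906], [-272.8999938964844, 48.099998474121094], [-275.29998779296875, 48.099998474121094]] z 23.771690824025598
turq rack x -415.0423836652222 -376.53617392918204 y 256.58600996918193 288.92969831941883
```

```bash
python3 - <<'E'
exec(open('st.py').read())
z=load('w1'); im=z['im']; print(im[82,270:290:8].tolist(), im[110,260].tolist())
m=np.zeros(im.shape[:2],bool); m[62:120,195:360]=1
for th in (25,40,50):
    bar=cv2.morphologyEx((m&(im.max(-1)<th)).astype(np.uint8),cv2.MORPH_CLOSE,np.ones((15,15)))
    n,l,s,c=cv2.connectedComponentsWithStats(bar); i=1+s[1:,4].argmax(); v,u=np.nonzero(l==i); print(th,s[i])
    w=ray(z,u,v,26)[:,:2]-O; w=np.c_[w@X,w@Y]; print(cv2.boxPoints(cv2.minAreaRect(w.astype(np.float32))).round(1).tolist())
E
```

```text
t 2.02 world [ 477.7 -323.7  140.8] tilt [ 0.003 -0.002 -1.   ] rack x,y -355.4 62.7 heading rel rack deg -0.27 F [-0.2 -0.2 -1. ] w 52.8
[[68, 58, 49], [66, 56, 48], [63, 60, 47]] [114, 112, 120]Traceback (most recent call last):
  File "<stdin>", line 6, in <module>
ValueError: attempt to get argmax of an empty sequence
```

```bash
python3 - <<'E'
exec(open('st.py').read())
z=load('w1'); im=z['im']; print(im[60:130:4,270].tolist())
m=np.zeros(im.shape[:2],bool); m[62:120,195:360]=1
for th in (75,85,95):
    bar=cv2.morphologyEx((m&(im.max(-1)<th)).astype(np.uint8),cv2.MORPH_CLOSE,np.ones((7,7)))
    n,l,s,c=cv2.connectedComponentsWithStats(bar); i=1+s[1:,4].argmax(); v,u=np.nonzero(l==i); print(th,s[i])
    w=ray(z,u,v,26)[:,:2]-O; w=np.c_[w@X,w@Y]; print(cv2.boxPoints(cv2.minAreaRect(w.astype(np.float32))).round(1).tolist())
E
```

```text
t 2.02 world [ 477.7 -323.7  140.8] tilt [ 0.003 -0.002 -1.   ] rack x,y -355.4 62.7 heading rel rack deg -0.27 F [-0.2 -0.2 -1. ] w 52.8
[[233, 188, 82], [233, 185, 83], [229, 183, 84], [71, 58, 46], [68, 58, 49], [69, 59, 45], [64, 54, 49], [65, 59, 50], [61, 51, 47], [108, 104, 110], [111, 111, 115], [108, 108, 113], [112, 112, 114], [110, 109, 116], [105, 107, 112], [109, 112, 117], [112, 114, 122], [154, 156, 167]]
75 [ 212   70  130   26 2788]
[[-276.3999938964844, 97.19999694824219], [-275.79998779296875, -9.899999618530273], [-256.5, -9.800000190734863], [-257.1000061035156, 97.30000305175781]]
85 [ 212   70  130   26 2967]
[[-276.3999938964844, -10.300000190734863], [-256.70001220703125, -10.399999618530273], [-256.29998779296875, 97.30000305175781], [-275.8999938964844, 97.4000015258789]]
95 [ 212   70  131   26 3076]
[[-276.3999938964844, -10.600000381469727], [-256.70001220703125, -10.699999809265137], [-256.29998779296875, 97.4000015258789], [-275.8999938964844, 97.5]]
```

play_rows --motion "0.2 0.5 0.2 0 0; 0.2 0.5 0.2 0.4 0; 0.2 0.5 0.2 0.8 0; 0.2 0.5 0.2 1 0; 0.2 0.5 0.2 1 0"

```text
t: 2.65
tool_pos: [502.3, -275.2, 38.9]
eef_rot: [0.746, 0.665, -0.0, -0.0]
contact_force: [0.2, -0.3, 0.2]
width: 53.0
finger_force: 0.0
```

play_rows --motion "0.2 0 0 0.15 0; 0.2 0 0 0.3 0; 0.2 0 0 0.31 0; 0.2 0 0 0.31 0"

```text
t: 3.15
tool_pos: [502.3, -274.9, 7.7]
eef_rot: [0.746, 0.666, 0.0, -0.0]
contact_force: [0.3, -0.5, 0.6]
width: 52.9
finger_force: 0.0
```

```bash
python3 st.py
```

```text
t 3.15 world [ 502.3 -274.9    7.7] tilt [-0.  0. -1.] rack x,y -304.2 43.7 heading rel rack deg -0.14 F [ 0.3 -0.5  0.6] w 52.9
```

play_rows --motion "0.2 0.06 0 0 0; 0.2 0.12 0 0 0; 0.2 0.17 0 0 0; 0.2 0.22 0 0 0; 0.2 0.22 0 0 0"

```text
t: 3.78
tool_pos: [504.9, -252.6, 7.8]
eef_rot: [0.746, 0.666, 0.0, 0.0]
contact_force: [-0.1, 0.7, -0.4]
width: 53.1
finger_force: 0.0
```

```bash
cat > bar.py <<'E'
exec(open('st.py').read())
import sys
z0=grab('wrist',sys.argv[1])
E
python3 bar.py w2
```

```text
t 3.77 world [ 504.9 -252.6    7.8] tilt [ 0.  0. -1.] rack x,y -281.7 43.6 heading rel rack deg -0.1 F [-0.1  0.7 -0.4] w 53.1
```

View pics/w2.png

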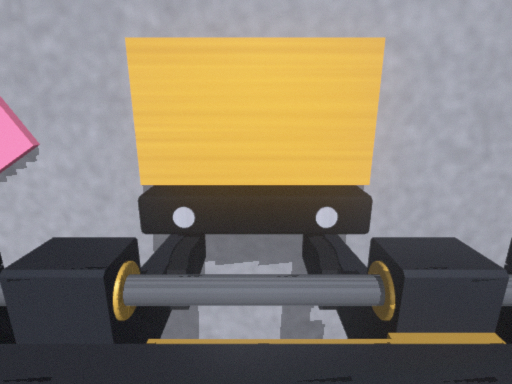

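The blade fills (127-384, 38-185) and the bar (140-370, 185-234). The fingers are at or near the bar's rear face, centred on it. I'll measure the blade relative to the tool and generate the S-path rows.

```bash
cat > blade.py <<'E'
exec(open('st.py').read())
import sys
def blade(f):
    z=load(f); im=z['im']; hsv=cv2.cvtColor(im,cv2.COLOR_RGB2HSV)
    k=(hsv[...,1]>150)&(abs(hsv[...,0].astype(int)-20)<6)&(hsv[...,2]>120); k[235:]=0
    n,l,st,c=cv2.connectedComponentsWithStats(k.astype(np.uint8)); i=1+st[1:,4].argmax(); v,u=np.nonzero(l==i)
    w=ray(z,u,v,5)[:,:2]-O; r=cv2.minAreaRect(np.c_[w@X,w@Y].astype(np.float32)); return r,cv2.boxPoints(r)
E
python3 - <<'E'
exec(open('blade.py').read())
r,b=blade('w2'); print(r,b.round(1).tolist())
E
cat > plan.py <<'E'
import numpy as np
x0,y0,L,D,A=-281.7,43.6,54.,170.,43.4   # tool start, ref ahead, length, lateral
rx0=x0+L; rows=[]
for s in np.linspace(0,1,31):
    rx=rx0+D*s; y=y0-A*(1-np.cos(np.pi*s))/2; ph=np.arctan(-A*np.pi/2/D*np.sin(np.pi*s))
    rows.append((rx-L*np.cos(ph),y-L*np.sin(ph),ph))
rows=np.array(rows)
for k in range(0,30,5):
    a=rows[k]; c,s=np.cos(a[2]),np.sin(a[2]); o=[]
    for r in rows[k+1:k+6]:
        d=r-a; o.append('0.2 %.3f %.3f 0 %.3f'%((c*d[0]+s*d[1])/100,-(-s*d[0]+c*d[1])/100,-np.degrees(d[2])/45))
    print('; '.join(o),'  ->',rows[k+5].round(2))
E
python3 plan.py
```

```text
t 3.83 world [ 504.8 -252.7    7.7] tilt [ 0.  0. -1.] rack x,y -281.9 43.7 heading rel rack deg -0.12 F [ 0.5 -1.6  0.3] w 53.0
((-217.0421142578125, 42.986541748046875), (118.4677734375, 69.64099884033203), 89.93705749511719) [[-251.89999389648438, -16.200000762939453], [-182.3000030517578, -16.299999237060547], [-182.1999969482422, 102.19999694824219], [-251.8000030517578, 102.30000305175781]]
0.2 0.057 -0.021 0 0.053; 0.2 0.115 -0.040 0 0.106; 0.2 0.174 -0.056 0 0.157; 0.2 0.234 -0.068 0 0.206; 0.2 0.294 -0.077 0 0.252   -> [-2.5231e+02  5.1310e+01 -2.0000e-01]
0.2 0.058 -0.017 0 0.043; 0.2 0.117 -0.031 0 0.082; 0.2 0.177 -0.041 0 0.117; 0.2 0.238 -0.048 0 0.147; 0.2 0.298 -0.051 0 0.174   -> [-222.04   50.47   -0.33]
0.2 0.060 -0.009 0 0.022; 0.2 0.121 -0.014 0 0.038; 0.2 0.182 -0.017 0 0.050; 0.2 0.243 -0.018 0 0.058; 0.2 0.304 -0.016 0 0.060   -> [-192.82   42.     -0.38]
0.2 0.061 0.001 0 -0.002; 0.2 0.122 0.004 0 -0.010; 0.2 0.183 0.008 0 -0.022; 0.2 0.243 0.014 0 -0.038; 0.2 0.304 0.021 0 -0.060   -> [-165.38   28.77   -0.33]
0.2 0.060 0.010 0 -0.026; 0.2 0.120 0.022 0 -0.057; 0.2 0.179 0.033 0 -0.092; 0.2 0.239 0.044 0 -0.131; 0.2 0.299 0.055 0 -0.174   -> [-138.98   13.72   -0.2 ]
0.2 0.058 0.019 0 -0.046; 0.2 0.116 0.036 0 -0.095; 0.2 0.175 0.052 0 -0.146; 0.2 0.234 0.067 0 -0.199; 0.2 0.294 0.079 0 -0.252   -> [-111.7    0.2   -0. ]
```

play_rows --motion "0.2 0.057 -0.02 0 0.053; 0.2 0.115 -0.04 0 0.106; 0.2 0.174 -0.056 0 0.157; 0.2 0.234 -0.068 0 0.206; 0.2 0.294 -0.077 0 0.252"

```text
t: 4.45
tool_pos: [500.2, -223.4, 7.7]
eef_rot: [0.809, 0.588, -0.0, 0.0]
contact_force: [0.1, -2.1, 1.0]
width: 52.8
finger_force: 1.0
```

play_rows --motion "0.2 0.058 -0.017 0 0.043; 0.2 0.117 -0.031 0 0.082; 0.2 0.177 -0.041 0 0.117; 0.2 0.238 -0.048 0 0.147; 0.2 0.298 -0.051 0 0.174"

```text
t: 5.08
tool_pos: [504.7, -192.7, 7.7]
eef_rot: [0.847, 0.532, -0.0, -0.0]
contact_force: [-1.6, -2.6, 0.9]
width: 52.6
finger_force: 1.2
```

play_rows --motion "0.2 0.06 -0.009 0 0.022; 0.2 0.121 -0.014 0 0.038; 0.2 0.182 -0.017 0 0.05; 0.2 0.243 -0.018 0 0.058; 0.2 0.304 -0.016 0 0.06"

```text
t: 5.7
tool_pos: [516.6, -164.6, 7.7]
eef_rot: [0.859, 0.512, -0.0, -0.0]
contact_force: [-0.9, -2.9, 2.2]
width: 52.8
finger_force: 1.4
```

```bash
python3 bar.py w3; python3 - <<'E'
exec(open('blade.py').read())
r,b=blade('w3'); print(r,b.round(1).tolist())
E
```

```text
t 5.7 world [ 516.6 -164.6    7.7] tilt [-0. -0. -1.] rack x,y -193.0 41.8 heading rel rack deg -22.02 F [-0.9 -2.9  2.2] w 52.8
t 5.75 world [ 517.2 -163.4    7.7] tilt [ 0.001  0.001 -1.   ] rack x,y -191.7 41.3 heading rel rack deg -21.96 F [-0.7 -1.7  0.7] w 52.6
((-133.54473876953125, 16.60692596435547), (118.50176239013672, 69.19779205322266), 68.02173614501953) [[-187.8000030517578, -25.399999618530273], [-123.5999984741211, -51.29999923706055], [-79.30000305175781, 58.599998474121094], [-143.5, 84.5]]
```

The scraper is tracking the plan within 1 mm and at the same angle, so I'll continue.

play_rows --motion "0.2 0.061 0.001 0 -0.002; 0.2 0.122 0.004 0 -0.01; 0.2 0.183 0.008 0 -0.022; 0.2 0.243 0.014 0 -0.038; 0.2 0.304 0.021 0 -0.06"

```text
t: 6.38
tool_pos: [533.0, -138.7, 7.7]
eef_rot: [0.846, 0.533, -0.0, -0.0]
contact_force: [-1.6, -1.8, 1.1]
width: 52.8
finger_force: 1.1
```

play_rows --motion "0.2 0.06 0.01 0 -0.026; 0.2 0.12 0.022 0 -0.057; 0.2 0.179 0.033 0 -0.092; 0.2 0.239 0.044 0 -0.131; 0.2 0.299 0.055 0 -0.174"

```text
t: 7.0
tool_pos: [550.9, -114.2, 7.7]
eef_rot: [0.808, 0.59, 0.0, -0.0]
contact_force: [-0.7, -1.9, 0.5]
width: 52.8
finger_force: 0.8
```

```bash
python3 bar.py w4; python3 - <<'E'
exec(open('blade.py').read())
r,b=blade('w4'); print(r,b.round(1).tolist())
E
```

```text
t 7.0 world [ 550.9 -114.2    7.7] tilt [-0.  0. -1.] rack x,y -139.0 13.3 heading rel rack deg -11.34 F [-0.7 -1.9  0.5] w 52.8
t 7.05 world [ 551.5 -113.2    7.7] tilt [ 0.001  0.001 -1.   ] rack x,y -138.0 12.8 heading rel rack deg -11.22 F [-0.2 -0.5 -0.9] w 52.7
((-76.01625061035156, -0.33463287353515625), (118.46871948242188, 69.19031524658203), 78.7087631225586) [[-121.5, -51.599998474121094], [-53.70000076293945, -65.19999694824219], [-30.5, 51.0], [-98.30000305175781, 64.5]]
```

View pics/w4.png

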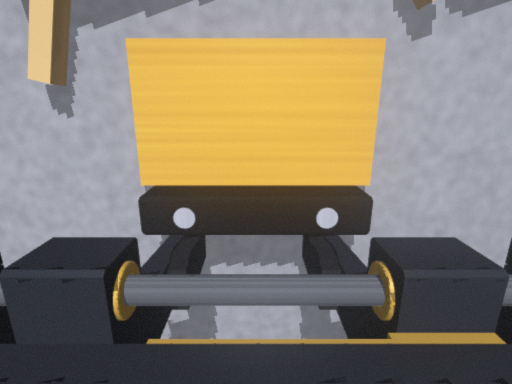

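The left guide's tip is at (30-68, 82) and the right guide's tip at about (425,8), with the blade between them. I'll check the guides' inner tips against the rack frame.

```bash
python3 - <<'E'
exec(open('st.py').read())
z=load('w4')
for p in ((68,83),(29,78),(414,3),(425,9),(432,5)):
    w=ray(z,*p,12)[:2]-O; print(p,(w@X).round(1),(w@Y).round(1))
E
```

```text
t 7.05 world [ 551.5 -113.2    7.7] tilt [ 0.001  0.001 -1.   ] rack x,y -138.0 12.8 heading rel rack deg -11.22 F [-0.2 -0.5 -0.9] w 52.7
(68, 83) -44.6 80.1
(29, 78) -39.2 96.6
(414, 3) -43.1 -75.5
(425, 9) -46.3 -80.0
(432, 5) -45.4 -83.0
```

The guides are symmetric about y=0 (±80), so the rack frame holds.

play_rows --motion "0.2 0.058 0.019 0 -0.046; 0.2 0.116 0.036 0 -0.095; 0.2 0.175 0.052 0 -0.146; 0.2 0.234 0.067 0 -0.199; 0.2 0.294 0.079 0 -0.252"

```text
t: 7.68
tool_pos: [567.5, -88.7, 7.7]
eef_rot: [0.745, 0.667, 0.0, 0.0]
contact_force: [-0.7, -1.4, 0.2]
width: 52.7
finger_force: 0.8
```

```bash
python3 bar.py w5; python3 - <<'E'
exec(open('blade.py').read())
z=load('w5')
r,b=blade('w5'); print(r,b.round(1).tolist())
E
```

```text
t 7.67 world [567.5 -88.7   7.7] tilt [ 0.  0. -1.] rack x,y -111.8 -0.4 heading rel rack deg 0.03 F [-0.7 -1.4  0.2] w 52.7
t 7.72 world [567.9 -87.6   7.7] tilt [ 0.001  0.001 -1.   ] rack x,y -110.7 -0.7 heading rel rack deg 0.17 F [-0.3  0.3 -0.7] w 52.8
((-47.37873840332031, -1.1048088073730469), (69.19221496582031, 118.96501922607422), 0.06856465339660645) [[-82.0, 58.29999923706055], [-81.9000015258789, -60.599998474121094], [-12.699999809265137, -60.5], [-12.899999618530273, 58.400001525878906]]
```

View pics/w5.png

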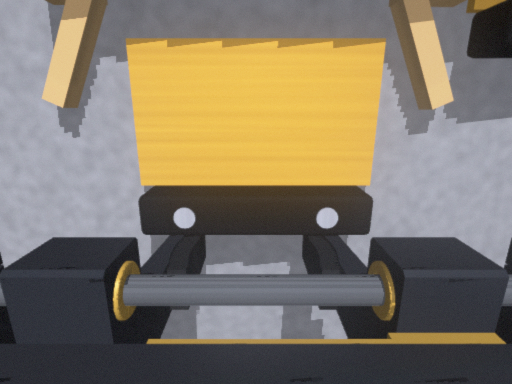

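The blade spans columns 127-384 and the guides' inner edges run from (105,0)/(68,107) to (392,0)/(430,108), so the blade sits slightly right of the guides' centre. I'll quantify that.

```bash
python3 - <<'E'
exec(open('st.py').read())
z=load('w5')
for p in ((66,107),(43,98),(434,109),(452,101),(105,0),(392,0)):
  for h in (0,12):
    w=ray(z,*p,h)[:2]-O; print(p,h,(w@X).round(1),(w@Y).round(1))
print(z['K'])
E
```

```text
t 7.72 world [567.9 -87.6   7.7] tilt [ 0.001  0.001 -1.   ] rack x,y -110.7 -0.7 heading rel rack deg 0.17 F [-0.3  0.3 -0.7] w 52.8
(66, 107) 0 -42.9 94.1
(66, 107) 12 -43.0 86.6
(43, 98) 0 -38.6 104.8
(43, 98) 12 -39.0 96.5
(434, 109) 0 -43.6 -91.1
(434, 109) 12 -43.6 -84.0
(452, 101) 0 -39.7 -99.5
(452, 101) 12 -40.1 -91.7
(105, 0) 0 4.4 68.1
(105, 0) 12 0.7 62.7
(392, 0) 0 4.6 -63.8
(392, 0) 12 0.8 -58.8
[[292.70569644   0.         253.58883386]
 [  0.         292.70569644 190.54343761]
 [  0.           0.           1.        ]]
```

Guide and pocket centre is y≈+1.9 and the blade's is -1.1. That is inside the ±5 mm clearance, but I'll blend in a 3 mm correction over the final push.

```bash
sed -e 's/^x0,y0.*/x0,y0,L,D,A=-111.7,-0.5,54.,70.,-3.0/' -e 's/0,1,31/0,1,16/' -e 's/range(0,30,5)/range(0,15,5)/' plan.py > plan2.py; python3 plan2.py
```

```text
0.2 0.047 0.007 0 -0.018; 0.2 0.094 0.013 0 -0.035; 0.2 0.140 0.018 0 -0.050; 0.2 0.187 0.022 0 -0.064; 0.2 0.234 0.024 0 -0.074   -> [-8.828e+01 -2.890e+00  6.000e-02]
0.2 0.047 0.003 0 -0.007; 0.2 0.094 0.004 0 -0.011; 0.2 0.140 0.004 0 -0.011; 0.2 0.187 0.002 0 -0.007; 0.2 0.234 -0.001 0 -0.000   -> [-6.494e+01 -1.390e+00  6.000e-02]
0.2 0.047 -0.004 0 0.011; 0.2 0.094 -0.009 0 0.024; 0.2 0.140 -0.015 0 0.039; 0.2 0.187 -0.020 0 0.056; 0.2 0.234 -0.025 0 0.074   -> [-41.7   2.5   0. ]
```

play_rows --motion "0.2 0.047 0.007 0 -0.018; 0.2 0.094 0.013 0 -0.035; 0.2 0.14 0.018 0 -0.05; 0.2 0.187 0.022 0 -0.064; 0.2 0.234 0.024 0 -0.074"

```text
t: 8.35
tool_pos: [572.4, -65.9, 7.7]
eef_rot: [0.726, 0.687, -0.0, 0.0]
contact_force: [0.9, -1.6, 0.2]
width: 52.8
finger_force: 1.0
```

```bash
python3 bar.py w6; python3 - <<'E'
exec(open('blade.py').read())
r,b=blade('w6'); print(r,b.round(1).tolist())
E
```

```text
t 8.35 world [572.4 -65.9   7.7] tilt [ 0. -0. -1.] rack x,y -88.6 -2.6 heading rel rack deg 3.22 F [ 0.9 -1.6  0.2] w 52.8
t 8.4 world [572.5 -64.8   7.7] tilt [ 0.     0.001 -1.   ] rack x,y -87.6 -2.6 heading rel rack deg 3.29 F [ 0.  -1.4 -0.2] w 53.1
((-26.522014617919922, 0.21047210693359375), (65.37708282470703, 119.0234146118164), 2.7500014305114746) [[-62.0, 58.099998474121094], [-56.29999923706055, -60.79999923706055], [9.0, -57.70000076293945], [3.299999952316284, 61.20000076293945]]
```

View pics/w6.png

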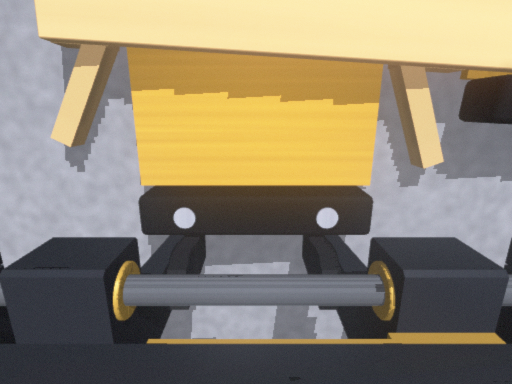

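The blade's front edge is now under the cover (edge at rows 40-65) between the guides, with low force. Continuing.

play_rows --motion "0.2 0.047 0.003 0 -0.007; 0.2 0.094 0.004 0 -0.011; 0.2 0.14 0.004 0 -0.011; 0.2 0.187 0.002 0 -0.007; 0.2 0.234 -0.001 0 0"

```text
t: 9.02
tool_pos: [573.5, -42.4, 7.7]
eef_rot: [0.727, 0.687, -0.0, 0.0]
contact_force: [0.2, -1.9, 1.1]
width: 53.2
finger_force: 1.2
```

play_rows --motion "0.2 0.047 -0.004 0 0.011; 0.2 0.094 -0.009 0 0.024; 0.2 0.14 -0.015 0 0.039; 0.2 0.187 -0.02 0 0.056; 0.2 0.234 -0.025 0 0.074"

```text
t: 9.65
tool_pos: [572.2, -19.0, 7.7]
eef_rot: [0.747, 0.665, -0.0, -0.0]
contact_force: [-0.5, -2.4, 2.4]
width: 52.9
finger_force: 1.4
```

play_rows --motion "0.2 0.03 0 0 0; 0.2 0.06 0 0 0; 0.2 0.08 0 0 0; 0.2 0.09 0 0 0; 0.2 0.1 0 0 0"

```text
t: 10.28
tool_pos: [573.4, -9.5, 7.7]
eef_rot: [0.746, 0.666, -0.0, 0.0]
contact_force: [-0.1, -3.7, 2.6]
width: 53.2
finger_force: 1.5
```

```bash
python3 bar.py w7
```

```text
t 10.28 world [573.4  -9.5   7.7] tilt [-0. -0. -1.] rack x,y -32.4 2.6 heading rel rack deg -0.15 F [-0.1 -3.7  2.6] w 53.2
```

View pics/w7.png

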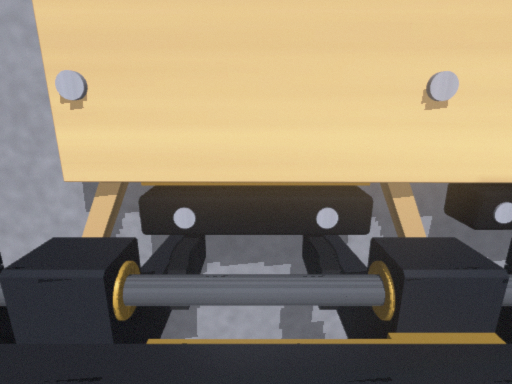

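The bar's front (row ~186) is about 2-3 mm short of the cover edge (row 181). I'll nudge slowly until the force rises.

play_rows --motion "0.2 0.01 0 0 0; 0.2 0.015 0 0 0; 0.2 0.02 0 0 0; 0.2 0.025 0 0 0; 0.2 0.025 0 0 0"

```text
t: 10.95
tool_pos: [573.8, -6.7, 7.7]
eef_rot: [0.746, 0.666, 0.0, -0.0]
contact_force: [-0.7, -2.7, 3.0]
width: 52.7
finger_force: 1.3
```

play_rows --motion "0.2 0.005 0 0 0; 0.2 0.01 0 0 0; 0.2 0.01 0 0 0"

```text
t: 11.32
tool_pos: [573.8, -5.7, 7.7]
eef_rot: [0.746, 0.666, 0.0, -0.0]
contact_force: [-0.8, -3.4, 2.3]
width: 53.0
finger_force: 1.4
```

play_rows --motion "0.2 0.005 0 0 0; 0.2 0.01 0 0 0; 0.2 0.01 0 0 0"

```text
t: 11.7
tool_pos: [573.9, -4.7, 7.7]
eef_rot: [0.746, 0.666, 0.0, -0.0]
contact_force: [-0.5, -2.3, 2.3]
width: 52.8
finger_force: 1.4
```

play_rows --motion "0.2 0.005 0 0 0; 0.2 0.01 0 0 0; 0.2 0.01 0 0 0"

```text
t: 12.08
tool_pos: [573.9, -4.4, 7.7]
eef_rot: [0.746, 0.665, -0.0, 0.0]
contact_force: [-0.8, -4.7, 2.0]
width: 53.1
finger_force: 2.5
```

play_rows --motion "0.2 0.01 0 0 0; 0.2 0.01 0 0 0; 0.2 0.01 0 0 0"

```text
t: 12.45
tool_pos: [573.9, -4.3, 7.7]
eef_rot: [0.747, 0.665, -0.001, 0.0]
contact_force: [-1.8, -7.5, 3.3]
width: 52.9
finger_force: 3.5
```

play_rows --motion "0.2 0.01 0 0 0; 0.2 0.02 0 0 0; 0.2 0.02 0 0 0; 0.2 0.02 0 0 0"

```text
t: 12.95
tool_pos: [573.9, -4.3, 7.7]
eef_rot: [0.747, 0.665, -0.002, 0.001]
contact_force: [-1.9, -11.2, 5.1]
width: 52.8
finger_force: 5.5
```

```bash
python3 bar.py w8
```

```text
t 12.95 world [573.9  -4.3   7.7] tilt [-0.001 -0.004 -1.   ] rack x,y -27.2 2.7 heading rel rack deg -0.26 F [ -1.9 -11.2   5.1] w 52.8
```

View pics/w8.png

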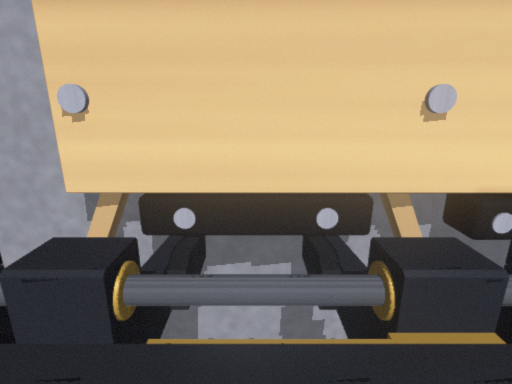

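The force is rising with no more movement, and the bar's front meets the cover edge along its whole width (row 192). Next I back straight off and lift.

play_rows --motion "0.2 -0.06 0 0 0; 0.2 -0.2 0 0 0; 0.2 -0.4 0 0 0; 0.2 -0.6 0 0 0; 0.2 -0.6 0 0 0"

```text
t: 13.62
tool_pos: [567.1, -63.6, 7.6]
eef_rot: [0.748, 0.664, -0.001, 0.0]
contact_force: [0.0, -0.2, -0.3]
width: 52.6
finger_force: 0.0
```

play_rows --motion "0.2 0 0 -0.3 0; 0.2 0 0 -0.7 0; 0.2 0 0 -1 0; 0.2 0 0 -1 0; 0.2 0 0 -1 0"

```text
t: 14.25
tool_pos: [567.0, -60.0, 107.0]
eef_rot: [0.746, 0.666, -0.0, -0.0]
contact_force: [-0.3, 0.4, 0.2]
width: 52.7
finger_force: 0.0
```

```bash
python3 bar.py w9; python3 - <<'E'
exec(open('st.py').read())
z=load('w9'); im=z['im']; P=cloud(z)
cv2.imwrite('pics/w9b.png',im[:,:,::-1])
E
```

```text
t 14.25 world [567. -60. 107.] tilt [-0.001  0.    -1.   ] rack x,y -83.4 3.3 heading rel rack deg -0.11 F [-0.3  0.4  0.2] w 52.7
t 14.3 world [566.7 -60.1 106.6] tilt [-0.002  0.    -1.   ] rack x,y -83.5 3.6 heading rel rack deg -0.12 F [-0.   0.2 -1.1] w 52.6
```

View pics/w9.png

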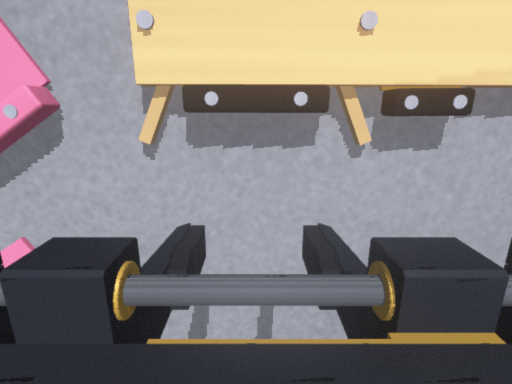

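The wide bar (183-329, 84-112) is flush with the cover edge. The small scraper was not touched.

```bash
python3 -c "
from station import *
print(finish_job())"
```

```text
the job is handed in; nothing more can be done
None
```

The wide scraper was pushed along the bench, never lifted, blade first into its pocket until the grip bar sat flush against the mouth; nothing else was touched, and the job was handed in at about 14 s.

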